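# Lock the spindle of a mug-printing jig

### The job

Lock the spindle of the blue mug-printing jig at its print position: push the black ball lever round until the slot in the steel locking disc lines up with the sliding lock bar, then push the bar by its red thumb plate through the slot until it is fully home. Use only the fingertips or the outside of the fingers: do not grip or lift anything, and leave the jar, dropper, bottle and cup beside the jig where they stand.

Things in the scene. Friction and masses are not known exactly. Their poses are not given: they have to be found in the camera images.
- print_jig: Blue mug-printing jig, fixed to the bench. Frame: origin on the bench under the disc's middle; x along the spindle from disc to mug (away from the robot, but for the jig's yaw), y left, z up. Base plate x -95 to 210, y -75 to 90 mm, top z 16 mm. Behind the disc: headstock x 16 to 56 mm, up to z 131 mm, then a white mug (radius 37 mm) and a tailstock, lower
- disc_centre (a point): centre of the steel locking disc: on the spindle axis (jig x) at z 95 mm, jig x = y = 0; axes as the jig's. Disc radius 62 mm, 8 mm thick; one slot 15 mm wide, 19 mm deep, open at the rim, with a red line from hub to slot. On the robot's side only a hub (radius 19 mm) stands out, to jig x -18 mm
- lock_disc (a joint): angle of disc, mug and lever, rad. 0 = slot level with the bar (left side of the disc), lever straight up; positive = lever leans right (jig -y), slot above the bar. Starts 0.4 to 1.1; range -0.9 to 1.3. Friction holds it; 3 N at the ball turns it. No stop at 0: if pushed too far, push it back. The bar goes in when within 0.08 of 0 and its cone then centres the slot; else the disc blocks it
- lever_ball (a point): centre of the black ball, 24 mm in diameter, on the end of the lever (9 mm rod) standing out from the disc's rim; 92 mm from the spindle axis, in the plane of the disc. It moves on a circle: jig x = 0, y = -92 mm sin(angle), z = 95 mm + 92 mm cos(angle), angle = joint lock_disc. Axes turn with the disc
- disc_slot (a point): point in the disc's slot, 52 mm from the spindle axis, in the plane of the disc; at angle 0 it lies on the lock bar's centre line. Axes turn with the disc
- lock_bar (a joint): travel of the lock bar along the jig's +x, m. 0 = fully withdrawn, 0.045 = fully home (thumb plate against the guide block, a hard stop). Starts between 0 and 0.004. About 3 N of friction, up to about 8 N while its nose centres the slot; it stays where it is left. The nose reaches the disc at 0.008
- bar_tab (a point): point in the red upright thumb plate at the robot's end of the lock bar: jig x = -110 mm + travel, y 52, z 115 mm; axes as the jig's. The plate is 10 mm thick (x), 34 mm wide (y), from 27 mm below to 16 mm above this point. Push its robot-side face towards the jig's +x; on that face a bar end (18 mm diameter, centred 20 mm below this point) stands out 4 mm
- bar_nose (a point): tip of the lock bar's cone nose on the bar's centre line (along jig x, y 52, z 95 mm): jig x = -12 mm + travel. The bar is 12 mm in diameter, the cone 12 mm long with a 5 mm tip
- bar_guide (a point): where the bar enters the robot-side face of its aluminium guide block; axes as the jig's. The fixed block reaches from here 40 mm along jig x, 17 mm to either side, up to 17 mm above this point (z 112 mm). Behind the disc the bar enters a bore in the headstock
- swab_jar: loose white jar, 69 mm in diameter, 74 mm high, stands on the bench to the right of the jig; origin at the centre of its underside. Leave it alone
- dropper: loose small white dropper bottle, 26 mm in diameter, 44 mm high, on the bench at the right near the jig's front; origin at the centre of its underside. Leave it alone
- wash_bottle: loose dark bottle with a grey cap, 58 mm in diameter, 131 mm high, on the bench to the left of the jig; origin at the centre of its underside. Leave it alone
- clear_cup: loose clear cup, 63 mm in diameter, 62 mm high, on the bench at the left near the jig's front; origin at the centre of its underside. Leave it alone

How it is judged:
By the outcome, as a careful person would: the job done as asked, in the order asked, and still so for the second after the job is handed in, with the robot touching nothing.
It also fails if it takes over 48 s, if anything falls off the work surface, if the arm or the gripper's body presses on something with over 40 N, if the wrist force passes 120 N, or if a joint passes its speed limit or range.

### The arm

A 7-joint arm with a two-finger parallel gripper is mounted at the origin on a cart in front of the work surface, level with it; the furniture and walls round the work are solid. World frame = base frame: x ahead of the robot, y to its left, z up, the work surface at z = 0. Lengths are in mm, angles in rad, forces in N, time in s.
With the tool pointing down it reaches from about 400 to 875 mm from the base axis. Payload 4.4 kg.
Tool frame: the origin (TCP) lies at the very end of the fingers, on their centre line; the grasp point (between the pads) lies 19 mm behind it (ctrl.grasp_offset is the distance from the TCP to the grasp point, in mm); z points along the fingers, y is the line along which they close (so a half turn about z gives the same grasp; the last joint's range is limited). The gripper opens to 85 mm and grips with 20 to 120 N. Pads are 22 mm wide; open, the fingers measure 114 mm over their backs; the gripper's body (76 mm by 85 mm) begins 54 mm behind the grasp point. The pads swing forward as they close: fully open they stand 13 mm farther back than shut.
Start: joints at [1.253, 0.628, 0.038, 1.517, -0.027, 0.996, -0.02], TCP at [161.973, -629.51, 231.313] pointing down, gripper open.
Joint ranges: [-3.06, 3.06], [-0.37, 2.12], [-1.25, 1.32], [0.18, 2.47], [-1.1, 4.24], [0.23, 1.98], [-2.94, 2.94]. Speed limits (rad/s): [2.57, 2.57, 3.14, 3.14, 3.14, 3.14, 3.14].

### API

Orientations are given as [roll, pitch, yaw] about the fixed x, y, z axes, in that order (R = Rz(yaw) Ry(pitch) Rx(roll)).
In Python, from cell import status, cams, ctrl gives the robot as it stands.
- The arm moves only by the tool move_arm, never from a script. Its argument "plan" is a list of rows, each a list of 3 entries, a list of its own where there are three numbers: the shift along the world's x, y, z in mm, then the turn, a rotation vector about the world's x, y, z in degrees, then the opening, from 0 (shut) to 1 (fully open). In form: [[[x, y, z], [wx, wy, wz], gripper], ...]. A call has 1 to 10 rows; each row shifts and turns the commanded pose from where the row before left it; what a row does not reach is not made up. A row lasts 1/8 s, in which the tool goes at most 62.5 mm and 10.7 degrees, less where a joint would pass 70% of its speed; a pose out of reach is approached as far as the arm can. A call with a gripper value outside its range is refused whole. The fingers move at their own pace and stop on an object; the grip force is fixed at half the most. Time passes only in rows, so rows that do not move let the fingers close. It gives the time, the measured TCP pose, the force, the opening and the grip force at its end, in the units of the state.
- status.read_state(): the state, without advancing time (a new reading comes with each control period).
- cams.get_image(name): name is "scene" or "top"; returns the picture (400x640x3 uint8, blue, green, red); there is no depth.
- cams.camera_params(name): a dict with "K" (3x3 intrinsics, pixels), "pose" (4x4, takes a point from camera to world coordinates). Camera axes: x right, y down, z forward; pixel columns grow to the right and rows downward; lengths in mm; the calibration is good to about 2 mm. A picture is of the moment at which its call begins. camera_params takes no time and is no camera call.
- ctrl.finish_job(): hands the job in; it is judged then, once.
The state is a dict: "clock": time; "qpos": joint angles; "qd": joint speeds; "tau": joint torques, N m; "eef_pos": TCP position; "tool_rot": TCP orientation; "force": force on the tool from outside, world axes, zero at the start; "torque": the same for the moment, N m; "width": finger opening in mm; "gripper_force": force on a finger pad.
Only numpy, scipy, OpenCV 4.12 (cv2) and the standard library are available. Lean on these libraries where they do the work, as an engineer would, in place of code of your own. Each camera call takes 0.05 s, during which the arm holds its last target. There are 200 camera calls.

## Working session

There is one attempt and no reset: what is moved stays moved. The work goes in short steps, Python scripts to look and compute and a tool call to move; the robot and the scene stay as the last step left them, time stands still between calls to the robot, and variables do not carry over. Pictures are saved under pics/ and viewed, at most 10 in all, crops included, and the job is handed in when it is done.

Besides the shell and the picture viewer there is one more tool, called after ">>>" by a JSON object that holds its "api" and its "payload", one argument or row to a line. move_arm: Moves the arm, as the interface text tells. Its arguments: {"type":"object","properties":{"plan":{"type":"array","items":{"type":"array"}}},"required":["plan"]}

```bash
mkdir -p pics
python3 - <<'E'
from cell import status,cams
import cv2
for n in("scene","top"):
    cv2.imwrite(f"pics/{n}0.png",cams.get_image(n)); p=cams.camera_params(n); print(n,p["K"].tolist() if hasattr(p["K"],'tolist') else p["K"]); print(p["pose"])
s=status.read_state(); print(s)
E
```

```text
scene [[417.11381952415616, 0.0, 317.0665711265629], [0.0, 417.11381952415616, 206.83367322628376], [0.0, 0.0, 1.0]]
[[ 9.11998996e-01 -1.70165455e-01  3.73231229e-01  2.44324905e+02]
 [-4.09902040e-01 -3.43836893e-01  8.44841114e-01 -4.76400894e+02]
 [-1.54321066e-02 -9.23482490e-01 -3.83330069e-01  4.88405365e+02]
 [ 0.00000000e+00  0.00000000e+00  0.00000000e+00  1.00000000e+00]]
top [[416.19050380201435, 0.0, 321.81475122449854], [0.0, 416.19050380201435, 204.27309893306514], [0.0, 0.0, 1.0]]
[[ 1.32870684e-02 -9.93260157e-01  1.15142151e-01  4.80721044e+02]
 [-9.99880875e-01 -1.22937624e-02  9.33264821e-03  2.66168614e+02]
 [-7.85421738e-03 -1.15252438e-01 -9.93305183e-01  1.08818891e+03]
 [ 0.00000000e+00  0.00000000e+00  0.00000000e+00  1.00000000e+00]]
{'clock': 0.1, 'qpos': array([ 1.2532113 ,  0.62923465,  0.03847687,  1.51827125, -0.02697466,
        0.99631659, -0.02001209]), 'qd': array([-0.00044317, -0.00305598,  0.00050175, -0.00121403,  0.00133485,
       -0.00171494,  0.00063976]), 'tau': array([ 2.43388029e-03, -5.64536011e+01,  1.23076592e+00, -1.93973207e+01,
        1.13741509e-02,  5.49750737e-03, -1.29118570e-05]), 'eef_pos': array([ 161.79972551, -628.95635112,  230.49291266]), 'tool_rot': array([-3.13988243e+00,  5.65972189e-05,  2.51760719e-01]), 'force': array([-0.78156184, -0.69126688,  0.9281474 ]), 'torque': array([ 0.02455198, -0.02881117, -0.00597375]), 'gripper_force': 0.0, 'width': 85.54458118234277}
```

View pics/scene0.png

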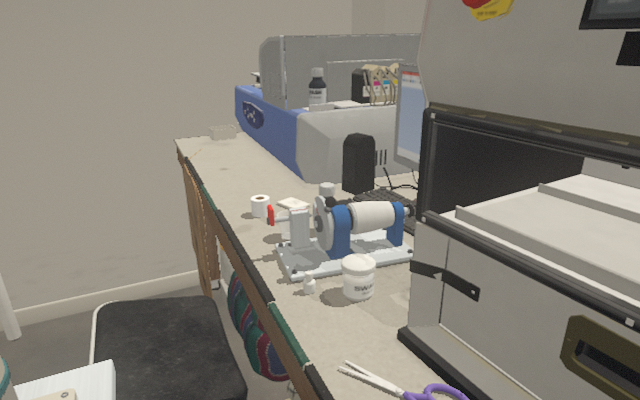

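View pics/top0.png

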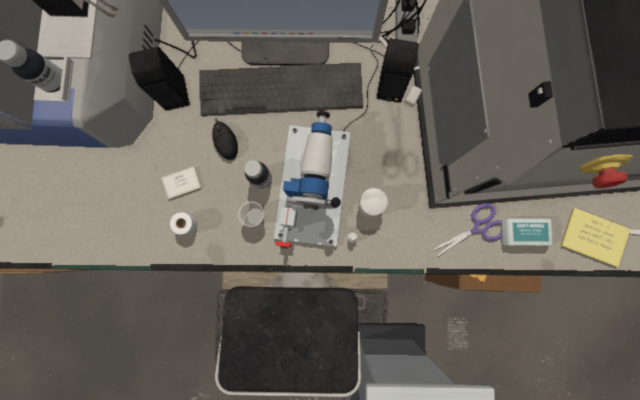

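The jig is left of centre in the top view: red plate ~(283,244), black ball ~(336,202), disc ~(305,203). I'll enlarge both views.

Run:
```python
import cv2
a=cv2.imread("pics/top0.png")[115:260,225:405]; b=cv2.imread("pics/scene0.png")[175:305,235:425]
cv2.imwrite("pics/topc.png",cv2.resize(a,None,fx=4,fy=4,interpolation=2)[:600]); cv2.imwrite("pics/scenec.png",cv2.resize(b,None,fx=4,fy=4,interpolation=2))
```

```text
(no output)
```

View pics/topc.png

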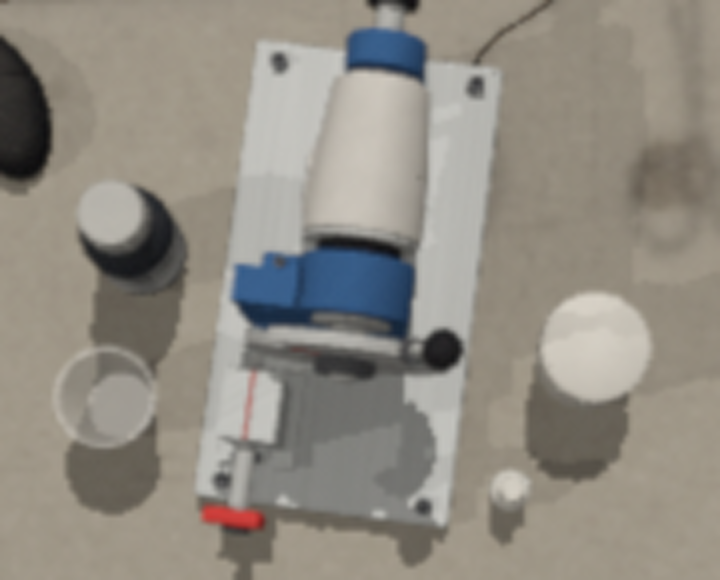

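View pics/scenec.png

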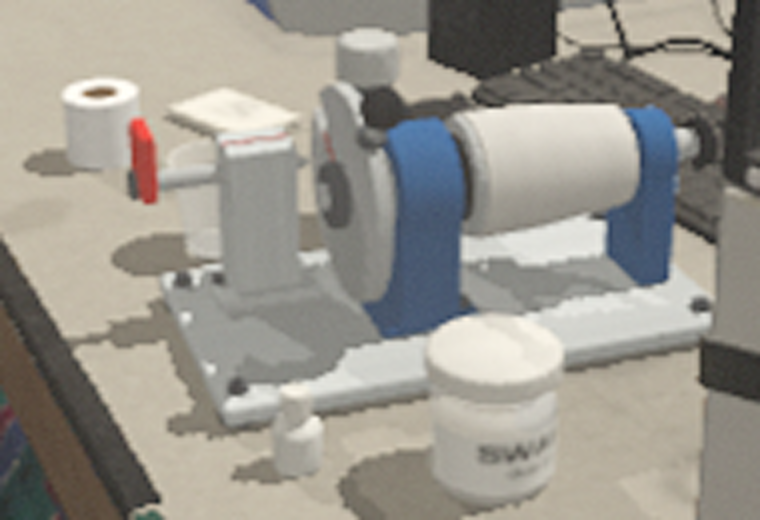

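```bash
cat > h.py <<'E'
import numpy as np
from cell import cams
P={n:cams.camera_params(n) for n in("scene","top")}
def proj(n,p):
    T=np.array(P[n]["pose"]); c=T[:3,:3].T@(np.asarray(p,float)-T[:3,3]); u=np.array(P[n]["K"])@c; return u[:2]/u[2]
def jig(q,p):
    c,s=np.cos(q[2]),np.sin(q[2]); return np.array([q[0]+c*p[0]-s*p[1],q[1]+s*p[0]+c*p[1],p[2]])
E
python3 - <<'E'
from h import *
from scipy.optimize import least_squares
t=lambda u,v:np.array([225+u/4,115+v/4]); s=lambda u,v:np.array([235+u/4,175+v/4])
def obs(q):
    a,tr=q[3],q[4]; ball=(0,-92*np.sin(a),95+92*np.cos(a))
    return [("top",(-95,90,16),t(197,497)),("top",(-95,-75,16),t(446,523)),("top",(210,-75,16),t(500,67)),("top",(210,90,16),t(260,42)),
    ("top",ball,t(441,350)),("scene",ball,s(382,106)),("scene",(-18,0,95),s(332,194)),("scene",(-95,-75,16),s(225,410)),
    ("top",(-110+tr,52,131),t(233,513)),("scene",(-110+tr,52,110),s(145,162))]
f=lambda q:np.concatenate([proj(n,jig(q,p))-o for n,p,o in obs(q)])
r=least_squares(f,[500,300,0,.7,2],loss='soft_l1')
q=r.x;print(q);print(f(q).reshape(-1,2).round(1))
a=q[3]
for nm,p in dict(ball=(0,-92*np.sin(a),95+92*np.cos(a)),tab=(-110+q[4],52,115),disc=(0,0,95),top=(0,0,187)).items():print(nm,jig(q,p).round(1))
# bench objects
def ray(n,px,z):
    T=np.array(P[n]["pose"]);d=T[:3,:3]@np.linalg.solve(np.array(P[n]["K"]),[*px,1]);return (T[:3,3]+d*(z-T[2,3])/d[2]).round(0)
print("cup",ray("top",t(105,397),62),"drop",ray("top",t(510,488),44),"jar",ray("top",t(596,347),74),"bottle",ray("top",t(115,213),131))
E
```

```text
[ 5.98888834e+02  2.99312043e+02 -1.06173641e-01  6.48439047e-01
  5.45289774e+00]
[[-0.6 -0.4]
 [ 0.9  0.8]
 [ 0.7 -0.2]
 [-1.1 -1.1]
 [ 0.4 -0.6]
 [-0.1 -0.2]
 [-3.5  0.6]
 [-0.   0.2]
 [ 0.1  0.1]
 [-0.  -0.9]]
ball [593.  244.1 168.3]
tab [500.4 362.1 115. ]
disc [598.9 299.3  95. ]
top [598.9 299.3 187. ]
cup [573. 450.  62.] drop [520. 198.  44.] jar [606. 148.  74.] bottle [675. 436. 131.]
```

The pose fit is good: residuals are under 1 px except the hub. Yaw is -0.106, lever angle about 0.65, ball at (593,244,168) and plate at (500,362,115). Next I'll approach the right side of the ball with the gripper shut.

>>> {"api": "move_arm", "payload": {
  "plan": [
    [[31,47,0],[0,0,-2],0],
    [[31,47,0],[0,0,-2],0],
    [[31,47,0],[0,0,-2],0],
    [[31,47,0],[0,0,-2],0],
    [[31,47,0],[0,0,-2],0],
    [[31,47,0],[0,0,-2],0],
    [[32,47,0],[0,0,-2],0],
    [[8,50,0],[0,0,-2],0],
    [[8,50,0],[0,0,-2],0],
    [[8,50,0],[0,0,-2.5],0]
  ]
}}

```text
clock: 1.35
eef_pos: [404.0, -148.8, 231.2]
tool_rot: [-3.142, 0.0, -0.107]
force: [0.6, 0.6, -0.1]
width: 0.2
gripper_force: 0.0
```

>>> {"api": "move_arm", "payload": {
  "plan": [
    [[8,50,0],[0,0,0],0],
    [[8,50,0],[0,0,0],0],
    [[10,50,0],[0,0,0],0],
    [[31,40,0],[0,0,0],0],
    [[31,40,0],[0,0,0],0],
    [[31,40,-10],[0,0,0],0],
    [[31,40,-20],[0,0,0],0],
    [[0,0,0],[0,0,0],0]
  ]
}}

```text
clock: 2.35
eef_pos: [554.1, 163.6, 198.9]
tool_rot: [-3.141, 0.002, -0.101]
force: [-1.3, -0.9, 0.1]
width: 0.1
gripper_force: 0.0
```

>>> {"api": "move_arm", "payload": {
  "plan": [
    [[16,17,-20],[0,0,0],0],
    [[16,17,-21],[0,0,0],0],
    [[1,8,0],[0,0,0],0],
    [[1,8,0],[0,0,0],0],
    [[1,8,3],[0,0,0],0],
    [[1,8,3],[0,0,0],0],
    [[0,0,0],[0,0,0],0]
  ]
}}

```text
clock: 3.22
eef_pos: [590.3, 225.2, 167.5]
tool_rot: [3.141, -0.001, -0.106]
force: [-0.4, -1.6, 3.6]
width: 0.4
gripper_force: 1.8
```

Run:
```python
from cell import status,cams
import cv2, numpy as np
a=cams.get_image("top")[150:245,270:370]; b=cams.get_image("scene")[140:260,260:380]
cv2.imwrite("pics/c1.png",np.hstack([cv2.resize(x,(400,400),interpolation=2) for x in(a,b)]))
s=status.read_state();print(s["eef_pos"],s["force"])
```

```text
[590.41782648 225.02028033 167.16008637] [-1.02875405 -2.95899563  5.06205252]
```

View pics/c1.png

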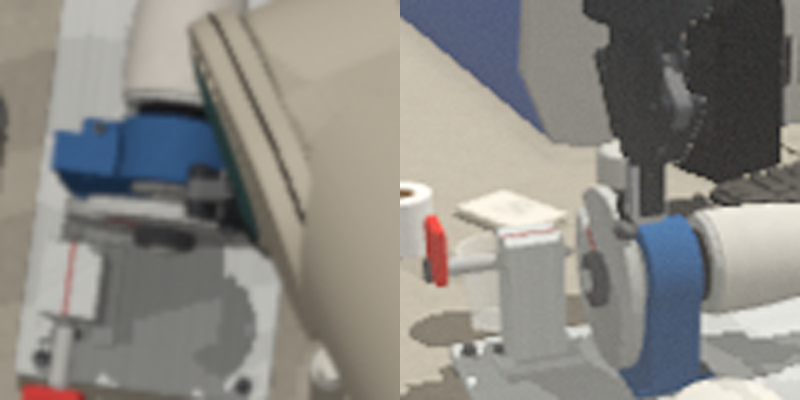

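The top view is hidden by the arm. In the scene view the fingertip is in front of the ball, and the +z force suggests its tip edge is riding up the ball. I'll back off, go lower and push again.

>>> {"api": "move_arm", "payload": {
  "plan": [
    [[-1,-14,0],[0,0,0],0],
    [[0,0,-11],[0,0,0],0],
    [[1,8,0],[0,0,0],0],
    [[1,8,2],[0,0,0],0],
    [[1,8,3],[0,0,0],0],
    [[1,8,3],[0,0,0],0],
    [[0,0,0],[0,0,0],0]
  ]
}}

```text
clock: 4.2
eef_pos: [593.7, 242.9, 164.2]
tool_rot: [3.14, -0.002, -0.106]
force: [-0.6, -3.8, 2.5]
width: 0.1
gripper_force: 2.0
```

>>> {"api": "move_arm", "payload": {
  "plan": [
    [[1,7,2],[0,0,0],0],
    [[0,7,2],[0,0,0],0],
    [[1,6,1],[0,0,0],0],
    [[0,0,0],[0,0,0],0]
  ]
}}

```text
clock: 4.7
eef_pos: [595.1, 264.5, 168.4]
tool_rot: [-3.141, -0.001, -0.105]
force: [0.0, -1.3, 0.1]
width: 0.1
gripper_force: 0.7
```

Run:
```python
from cell import status,cams
import cv2, numpy as np
a=cams.get_image("top")[150:245,270:370]; b=cams.get_image("scene")[165:255,285:375]
cv2.imwrite("pics/c2.png",np.hstack([cv2.resize(x,(400,400),interpolation=2) for x in(a,b)]))
s=status.read_state();print(s["eef_pos"],s["force"])
```

```text
[594.72946945 264.54257926 168.02039798] [-0.1960723  -0.77901284 -0.1141058 ]
```

View pics/c2.png

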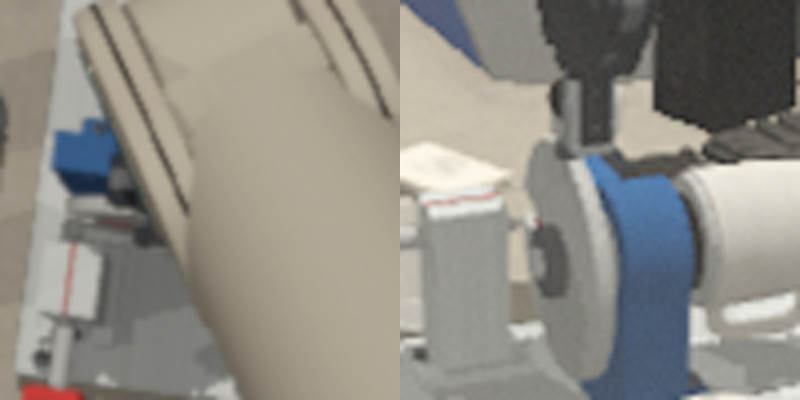

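>>> {"api": "move_arm", "payload": {
  "plan": [
    [[-2,-20,0],[0,0,0],0],
    [[0,-20,20],[0,0,0],0],
    [[-30,-10,40],[0,0,0],0],
    [[-45,-10,0],[0,0,0],0],
    [[-45,0,0],[0,0,0],0],
    [[-45,10,0],[0,0,0],0],
    [[0,0,0],[0,0,0],0]
  ]
}}

```text
clock: 5.68
eef_pos: [425.1, 213.0, 229.7]
tool_rot: [-3.141, 0.001, -0.104]
force: [0.2, 0.6, 0.8]
width: 0.3
gripper_force: 0.0
```

Run:
```python
from cell import status,cams
from h import *
import cv2
a=cams.get_image("top")[160:250,265:355]; b=cams.get_image("scene")[165:255,285:375]
cv2.imwrite("pics/c3.png",np.hstack([cv2.resize(x,(400,400),interpolation=2) for x in(a,b)]))
q=[598.9,299.3,-.1062]
for A in(-.1,0,.1,.2):
    for n,o in(("top",(265,160)),("scene",(285,165))):
        u=(proj(n,jig(q,(0,-92*np.sin(A),95+92*np.cos(A))))-o)*400/90; w=(proj(n,jig(q,(-4,52*np.cos(A),95+52*np.sin(A))))-o)*400/90
        print(A,n,"ball",u.round(0),"slot",w.round(0))
```

```text
-0.1 top ball [184. 166.] slot [114. 188.]
-0.1 scene ball [157.  81.] slot [127. 229.]
0 top ball [203. 168.] slot [112. 187.]
0 scene ball [163.  86.] slot [127. 220.]
0.1 top ball [221. 171.] slot [112. 186.]
0.1 scene ball [169.  93.] slot [126. 211.]
0.2 top ball [240. 173.] slot [113. 185.]
0.2 scene ball [175. 101.] slot [127. 203.]
```

View pics/c3.png

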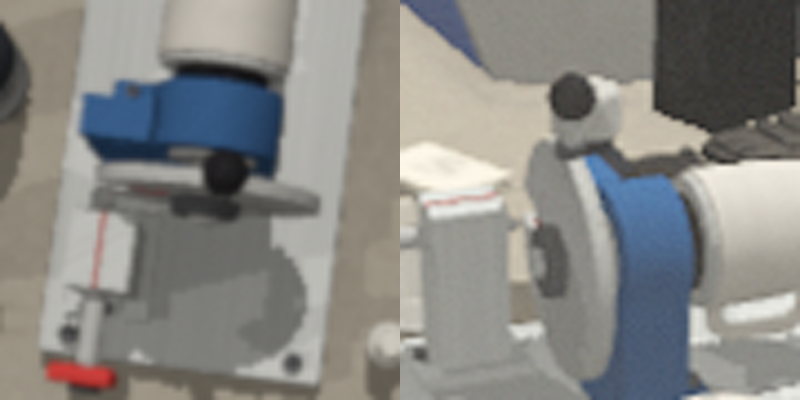

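Ball is now at top crop (225,174) and scene crop (172,97), so the angle is about +0.13. That puts the contact offset at about 22 mm, so it needs roughly 12 mm more push.

>>> {"api": "move_arm", "payload": {
  "plan": [
    [[45,-10,0],[0,0,0],0],
    [[45,0,0],[0,0,0],0],
    [[45,10,0],[0,0,0],0],
    [[33,10,-40],[0,0,0],0],
    [[2,20,-18],[0,0,0],0],
    [[0,12,0],[0,0,0],0],
    [[1,8,0],[0,0,0],0],
    [[0,7,0],[0,0,0],0],
    [[0,5,0],[0,0,0],0],
    [[0,0,0],[0,0,0],0]
  ]
}}

```text
clock: 7.02
eef_pos: [599.5, 275.6, 171.2]
tool_rot: [-3.141, -0.002, -0.106]
force: [1.1, -1.4, 1.0]
width: 0.1
gripper_force: 0.9
```

>>> {"api": "move_arm", "payload": {
  "plan": [
    [[-2,-20,0],[0,0,0],0],
    [[0,-20,20],[0,0,0],0],
    [[-33,-10,40],[0,0,0],0],
    [[-45,-10,0],[0,0,0],0],
    [[-45,0,0],[0,0,0],0],
    [[-45,10,0],[0,0,0],0],
    [[0,0,0],[0,0,0],0]
  ]
}}

```text
clock: 7.9
eef_pos: [426.1, 225.2, 231.7]
tool_rot: [-3.141, 0.001, -0.104]
force: [0.7, 0.4, 0.4]
width: -0.1
gripper_force: 0.0
```

Run:
```python
from cell import status,cams
from h import *
import cv2
a=cams.get_image("top")[160:250,265:355]; b=cams.get_image("scene")[165:255,285:375]
cv2.imwrite("pics/c4.png",np.hstack([cv2.resize(x,(400,400),interpolation=2) for x in(a,b)]))
```

```text
(no output)
```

View pics/c4.png

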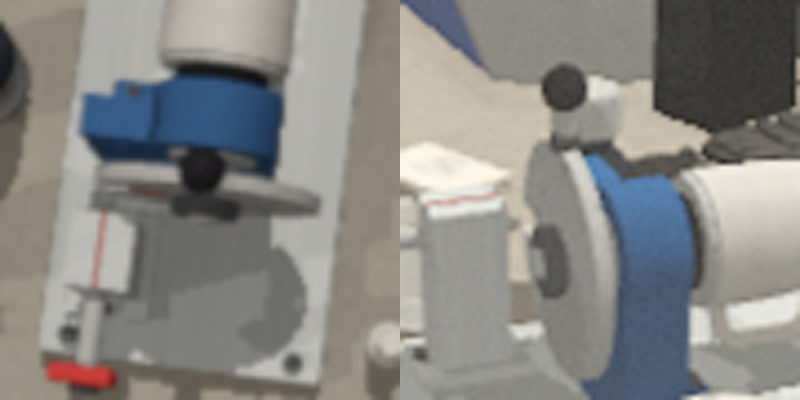

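Ball is at top (202,171) and scene (164,88), so the angle is within about 0.02 of 0. Now I'll move behind the thumb plate.

>>> {"api": "move_arm", "payload": {
  "plan": [
    [[10,47,0],[0,0,0],0],
    [[14,47,0],[0,0,0],0],
    [[14,47,-10],[0,0,0],0],
    [[0,0,-50],[0,0,0],0],
    [[0,0,-50],[0,0,0],0],
    [[0,0,-9],[0,0,0],0],
    [[0,0,0],[0,0,0],0]
  ]
}}

```text
clock: 8.88
eef_pos: [468.5, 366.2, 111.9]
tool_rot: [-3.141, -0.001, -0.108]
force: [0.4, 0.6, -0.2]
width: 0.0
gripper_force: 0.0
```

>>> {"api": "move_arm", "payload": {
  "plan": [
    [[8,-0.8,0],[0,0,0],0],
    [[8,-0.9,0],[0,0,0],0],
    [[6,-0.6,0],[0,0,0],0],
    [[6,-0.6,0],[0,0,0],0],
    [[0,0,0],[0,0,0],0]
  ]
}}

```text
clock: 9.5
eef_pos: [495.9, 363.5, 111.4]
tool_rot: [-3.141, -0.001, -0.106]
force: [-0.4, -0.6, -0.2]
width: -0.2
gripper_force: 0.2
```

>>> {"api": "move_arm", "payload": {
  "plan": [
    [[5,-0.5,0],[0,0,0],0],
    [[5,-0.6,0],[0,0,0],0],
    [[5,-0.5,0],[0,0,0],0]
  ]
}}

```text
clock: 9.88
eef_pos: [510.0, 361.9, 111.2]
tool_rot: [3.141, 0.0, -0.106]
force: [-4.4, 0.4, 1.6]
width: 0.3
gripper_force: 1.6
```

>>> {"api": "move_arm", "payload": {
  "plan": [
    [[4,-0.4,0],[0,0,0],0],
    [[4,-0.4,0],[0,0,0],0],
    [[3,-0.3,0],[0,0,0],0],
    [[2,-0.2,0],[0,0,0],0]
  ]
}}

```text
clock: 10.38
eef_pos: [523.1, 360.4, 111.2]
tool_rot: [3.141, 0.0, -0.106]
force: [-3.5, -0.0, 0.8]
width: -0.3
gripper_force: 1.5
```

>>> {"api": "move_arm", "payload": {
  "plan": [
    [[2,-0.2,0],[0,0,0],0],
    [[2,-0.2,0],[0,0,0],0]
  ]
}}

```text
clock: 10.62
eef_pos: [524.7, 360.2, 111.1]
tool_rot: [3.14, 0.004, -0.106]
force: [-9.6, 0.5, 7.1]
width: 0.0
gripper_force: 5.0
```

>>> {"api": "move_arm", "payload": {
  "plan": [
    [[3,-0.3,0],[0,0,0],0],
    [[3,-0.3,0],[0,0,0],0],
    [[0,0,0],[0,0,0],0]
  ]
}}

```text
clock: 11.0
eef_pos: [524.7, 360.2, 111.0]
tool_rot: [3.137, 0.014, -0.103]
force: [-19.7, -1.6, 13.4]
width: -0.1
gripper_force: 9.6
```

The plate is against the hard stop: position hasn't changed while force rises past 20 N. I'll retract and check.

>>> {"api": "move_arm", "payload": {
  "plan": [
    [[-10,1,0],[0,0,0],0],
    [[-25,2.5,0],[0,0,0],0],
    [[-20,0,40],[0,0,0],0],
    [[-10,-30,50],[0,0,0],0],
    [[0,-45,0],[0,0,0],0],
    [[-20,-45,0],[0,0,0],0],
    [[0,0,0],[0,0,0],0]
  ]
}}

```text
clock: 11.88
eef_pos: [448.3, 238.9, 201.8]
tool_rot: [3.14, -0.002, -0.112]
force: [1.7, 0.6, 0.1]
width: -0.1
gripper_force: 0.0
```

Run:
```python
from cell import cams
import cv2,numpy as np
a=cams.get_image("top")[135:255,235:395]; b=cams.get_image("scene")[165:300,245:425]
cv2.imwrite("pics/c5.png",np.hstack([cv2.resize(x,(400,300),interpolation=2) for x in(a,b)]))
```

```text
(no output)
```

View pics/c5.png

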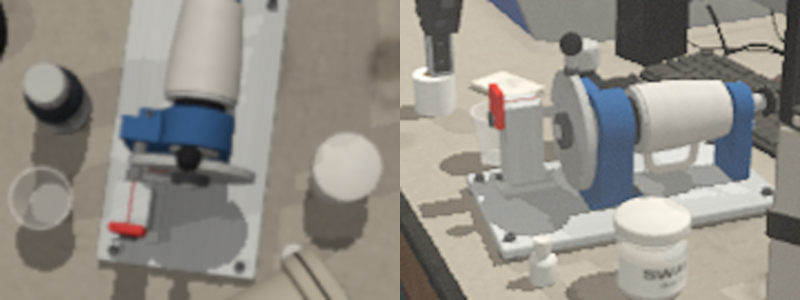

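The red plate is flat against the guide block (top crop (127,228), scene crop (497,106)). The lever is upright, the bar runs through the disc into the headstock, and nothing else has moved.

```bash
python3 -c "
from cell import ctrl;print(ctrl.finish_job())"
```

```text
the job is handed in; nothing more can be done
None
```

The spindle is locked at its print position: the lever is upright, the lock bar is through the slot and against its hard stop, the items beside the jig were not touched, and I handed the job in at about 12 s on the clock.

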